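# Load the food processor with sprouts

### The job

Tip all five trimmed sprouts out of the steel scoop into the food processor's feed hopper, holding the scoop's mouth close over the hopper so that none goes astray. Set the empty scoop back down flat on the cutting board and shut the hopper's hinged lid fully. Leave the spice jar and the honey bottle where they stand.

Things in the scene. Friction and masses are not known exactly. Their poses are not given: they have to be found in the camera images.
- food_processor: compact white food processor, fixed: square base 188 x 188 x 40 mm with a black dial in front, a round bowl 175 mm across (to 110 mm high) and an upright round feed hopper on top. Origin: on the worktop under the hopper's axis; x from the dial side to the back, y to the lid's hinge side, z up. A bowl handle sticks out to x = -0.128 at heights 53 to 97 mm
- hopper_mouth (a point): centre of the open top rim of the feed hopper, 150 mm above the worktop. The hopper is round, 122 mm across inside, 136 mm outside at the rim, and 82 mm deep down to the steel slicing disc
- hopper_lid (a joint): angle (rad) of the hopper's hinged pusher lid: 0 = fully shut on the rim, 1.57 = upright, 1.95 = stop. The hinge is stiff: the lid stays where it is left and gives way to about 1 N at its edge. Open, the lid stands up on the food processor's +y side of the hopper, its pusher facing the hopper; it shuts by swinging over towards -y and down
- lid_hinge (a point): middle of the lid's hinge axis, 78 mm from the hopper's axis towards the food processor's +y, 153 mm above the worktop; the axis is parallel to the food processor's x. The lid is a white disc 134 mm across, 7 mm thick, with a grey pusher 106 mm across and 16 mm thick under it
- lid_tab (a point): outer end of the lid's finger tab (34 mm wide, 8 mm thick) on the edge opposite the hinge, 158 mm from the hinge axis: the highest part of the open lid; when shut it is on the food processor's -y side. The plane of the lid's outer face (upper when shut, away from the hopper when open) lies 5 mm outside the hinge axis, a raised round 8.5 mm
- scoop: smooth steel prep scoop, about 160 g: a tray 150 mm long, 112 mm wide, open at the mouth, walls 46 mm high at the back, 32 mm at the mouth; the floor rises 7.5 mm towards the mouth so that sprouts stay in when level. Origin: underside, middle of the tray; x to the mouth, z up. Tray from x = -0.080 to 0.075, black handle from x = -0.092 to -0.184
- scoop_mouth (a point): middle of the scoop's pouring lip, on top of the floor: 75 mm ahead of the scoop's origin and 10.5 mm above its underside; between the walls the floor of the mouth is 96 mm wide. The sprouts leave over it as the scoop is tipped, mouth down, by 0.5 to 1 rad
- scoop_grip (a point): middle of the scoop's handle, 130 mm behind the scoop's origin and 36 mm above its underside. The handle is a straight bar, 22 mm wide and 20 mm high, in line with the scoop's x
- cutting_board: thick wooden cutting board, 380 x 310 x 38 mm, fixed. Origin: centre of its underside, on the worktop; x along its 380 mm side. The scoop stands on it; five larger untrimmed sprouts (about 50 mm) lie fixed along its y = -0.09 to -0.12 side; the rest (y > -0.05) is free but for the scoop
- trimmed_1_center (a point): middle of one of the five loose trimmed sprouts that start in the scoop, 40 x 44 x 34 mm, 11 to 22 g
- trimmed_2_center (a point): middle of one of the five loose trimmed sprouts that start in the scoop, 42 x 42 x 37 mm, 11 to 22 g
- trimmed_3_center (a point): middle of one of the five loose trimmed sprouts that start in the scoop, 46 x 35 x 35 mm, 11 to 22 g
- trimmed_4_center (a point): middle of one of the five loose trimmed sprouts that start in the scoop, 40 x 33 x 32 mm, 11 to 22 g
- trimmed_5_center (a point): middle of one of the five loose trimmed sprouts that start in the scoop, 34 x 36 x 31 mm, 11 to 22 g
- spice_jar: square glass spice jar with black lid, 44 x 44 x 107 mm, loose, stands behind the work; origin: centre of its underside; a bystander
- honey_bottle: honey squeeze bottle with red cap, 59 x 70 x 164 mm, loose, stands to the left; origin: centre of its underside; a bystander

How it is judged:
By the outcome, as a careful person would: the job done as asked, in the order asked, and still so for the second after the job is handed in, with the robot touching nothing.
It also fails if it takes over 67 s, if anything falls off the work surface, if the arm or the gripper's body presses on something with over 40 N, if the wrist force passes 120 N, or if a joint passes its speed limit or range.

### The arm

A 7-joint arm with a two-finger parallel gripper is mounted at the origin on a cart in front of the work surface, level with it; the furniture and walls round the work are solid. World frame = base frame: x ahead of the robot, y to its left, z up, the work surface at z = 0. Lengths are in m, angles in rad, forces in N, time in s.
With the tool pointing down it reaches from about 0.425 to 0.875 m from the base axis. Payload 4.7 kg.
Tool frame: the origin (TCP) lies on the centre line of the jaws, within the pads' length; the fingertips stand 11 mm ahead of it and the grasp point (between the pads) lies 8 mm behind it; z points along the fingers, y is the line along which they close (so a half turn about z gives the same grasp; the last joint's range is limited). The gripper opens to 85 mm and grips with 20 to 120 N. Pads are 22 mm wide; open, the fingers measure 114 mm over their backs; the gripper's body (76 mm by 85 mm) begins 54 mm behind the grasp point. The pads swing forward as they close: fully open they stand 13 mm farther back than shut.
Start: joints at [-1.156, 0.321, -0.07, 1.45, 0.023, 1.371, -0.057], TCP at [0.254, 0.598, 0.242] pointing down, gripper open.
Joint ranges: [-2.86, 2.86], [-0.3, 2.09], [-1.38, 1.24], [0.06, 2.45], [-1.56, 4.7], [0.09, 2.05], [-2.69, 2.69]. Speed limits (rad/s): [2.57, 2.57, 3.14, 3.14, 3.14, 3.14, 3.14].

### API

Orientations are given as [roll, pitch, yaw] about the fixed x, y, z axes, in that order (R = Rz(yaw) Ry(pitch) Rx(roll)).
In Python, from cell import r gives the robot as it stands. The module is installed in compiled form; this text tells all that it offers.
- The arm moves only by the tool send_rows, never from a script. Its argument "steps" is a list that holds one entry, the list of rows, each a list of 6 numbers: the shift along the tool's x, y, z in m, then the turn, a rotation vector about the tool's x, y, z in degrees. A call has 1 to 20 rows; each row is the pose to reach, as a shift and turn from the pose commanded when the call began, along the tool's axes at that moment; what a row does not reach only later rows make up. A row lasts 1/12 s, in which the tool goes at most 41.7 mm and 7.16 degrees, less where a joint would pass 70% of its speed; a pose out of reach is approached as far as the arm can. A call with a gripper value outside its range is refused whole. "claw" is the opening, from -1 (shut) to 1 (fully open), so that 0 is half open, set as the call begins (left out, the last holds). The fingers move at their own pace and stop on an object; "newtons" is the grip in N (left out, the last holds). Time passes only in rows, so rows that repeat a pose let the fingers close. It gives the time, the measured TCP pose, the force, the opening and the grip force at its end, in the units of the state.
- r.read_state(): the state, without advancing time (a new reading comes with each control period).
- r.grab_frame(name): name is "side" or "top"; returns a dict with "pixels" (420x560x3 uint8, red, green, blue), "z_map" (420x560 float32, m along the optical axis (not along the pixel's ray), 0 where there is no reading), "fx", "fy", "cx", "cy" (pixels), "world_to_cam" (4x4, takes a point from world to camera coordinates). Camera axes: x right, y down, z forward; pixel columns grow to the right and rows downward; lengths in m; the calibration is good to about 2 mm. A picture is of the moment at which its call begins.
- r.close_job(): hands the job in; it is judged then, once.
The state is a dict: "time_s": time; "joint_pos": joint angles; "qd": joint speeds; "joint_efforts": joint torques, N m; "ee_pos": TCP position; "ee_rot": TCP orientation; "force": force on the tool from outside, world axes, zero at the start; "moment": the same for the moment, N m; "width": finger opening in m; "grasp_force": force on a finger pad.
Only numpy, scipy, OpenCV 4.12 (cv2) and the standard library are available. Lean on these libraries where they do the work, as an engineer would, in place of code of your own. Each camera call takes 0.05 s, during which the arm holds its last target. There are 200 camera calls.

## Working session

There is one attempt and no reset: what is moved stays moved. The work goes in short steps, Python scripts to look and compute and a tool call to move; the robot and the scene stay as the last step left them, time stands still between calls to the robot, and variables do not carry over. Pictures are saved under pics/ and viewed, at most 10 in all, crops included, and the job is handed in when it is done.

Besides the shell and the picture viewer there is one more tool, called after "Request:" in YAML: its name, and indented under it one key for each argument. send_rows: Moves the arm, as the interface text tells. Its arguments: {"type":"object","properties":{"steps":{"type":"array"},"claw":{"type":"number"},"newtons":{"type":"number"}},"required":["steps"]}

```bash
mkdir -p pics; python3 - <<'E'
from cell import r
import cv2,numpy as np
s=r.read_state();print({k:np.round(v,3).tolist() for k,v in s.items()})
for n in("side","top"):
    f=r.grab_frame(n);cv2.imwrite(f"pics/{n}0.png",f["pixels"][:,:,::-1])
    np.savez(f"{n}0.npz",**f)
    print(n,f["fx"],f["fy"],f["cx"],f["cy"],np.round(f["world_to_cam"],3).tolist())
E
```

```text
{'time_s': 0.0, 'joint_pos': [-1.156, 0.322, -0.07, 1.452, 0.023, 1.371, -0.057], 'qd': [-0.001, -0.001, -0.001, -0.0, 0.001, -0.001, 0.001], 'joint_efforts': [-0.0, -49.358, -0.383, -31.433, 0.013, 0.011, 0.0], 'ee_pos': [0.253, 0.598, 0.241], 'ee_rot': [-3.14, 0.0, 2.741], 'force': [-0.289, 0.325, 0.401], 'moment': [-0.006, -0.027, 0.059], 'grasp_force': 0.0, 'width': 0.086}
side 546.1121608606024 546.1121608606024 295.3332979652287 215.5994366479386 [[0.956, -0.294, 0.004, -0.457], [-0.111, -0.373, -0.921, 0.198], [0.272, 0.88, -0.389, 1.537], [0.0, 0.0, 0.0, 1.0]]
top 430.79257775830456 430.79257775830456 277.4649500936246 209.1032500859045 [[0.029, -1.0, 0.004, 0.124], [-0.992, -0.029, -0.121, 0.552], [0.121, -0.001, -0.993, 1.173], [0.0, 0.0, 0.0, 1.0]]
```

View pics/side0.png

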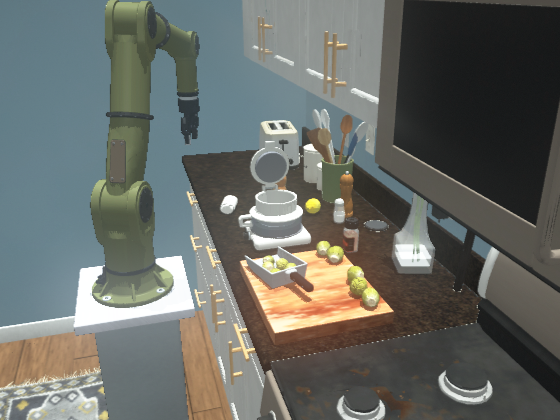

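View pics/top0.png

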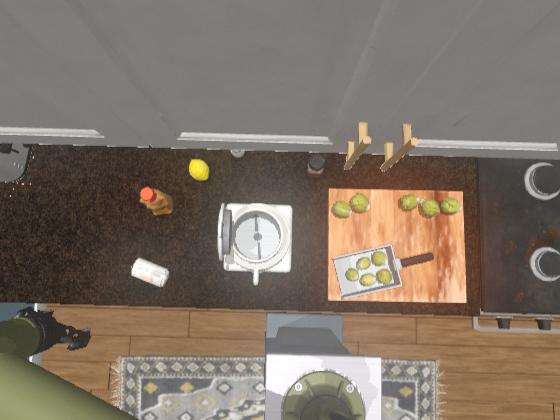

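The side view shows the lid standing open behind the hopper at (270,165) and the scoop on the board with its handle at (300,280). The top view shows the hopper at (258,236), the scoop tray at (367,270) with its handle at (418,260), the spice jar at (316,164) and the honey bottle at (157,200).

```bash
cat > h.py <<'E'
import numpy as np,cv2
from scipy.spatial.transform import Rotation as R
def cloud(f):
    z=f["z_map"];v,u=np.mgrid[:z.shape[0],:z.shape[1]]
    p=np.stack([(u-f["cx"])/f["fx"]*z,(v-f["cy"])/f["fy"]*z,z,np.ones_like(z)],-1)
    return (p@np.linalg.inv(f["world_to_cam"]).T)[...,:3]
def hsv(f): return cv2.cvtColor(f["pixels"],cv2.COLOR_RGB2HSV)
def rel(p0,R0,p1,R1):
    return np.r_[R0.inv().apply(np.array(p1)-p0),np.degrees((R0.inv()*R1).as_rotvec())]
E
python3 - <<'E'
from h import *
T=dict(np.load("top0.npz"));S=dict(np.load("side0.npz"))
P=cloud(T);H=hsv(T);Q=cloud(S);HS=hsv(S)
def rep(n,p): print(n,len(p),"med",np.median(p,0).round(4),"min",p.min(0).round(3),"max",p.max(0).round(3))
# handle
m=np.zeros(H.shape[:2],bool);m[248:272,397:437]=1
m&=(H[...,2]<110)&(P[...,2]>.055)&(P[...,2]<.12)
p=P[m];rep("handle",p)
(cx,cy),(w,h),a=cv2.minAreaRect(p[:,:2].astype(np.float32)*1000);print("handle rect mm",cx,cy,w,h,a)
c=p[:,:2]-p[:,:2].mean(0);d=np.linalg.svd(c,full_matrices=0)[2][0];print("dir",d, "yaw x->mouth",np.arctan2(*(d*np.sign(d[1]))[::-1]))
# tray
m=np.zeros(H.shape[:2],bool);m[240:302,328:403]=1
g=m&(H[...,1]<60)&(P[...,2]>.04)
p=P[g];rep("tray",p);print(cv2.minAreaRect(p[:,:2].astype(np.float32)*1000))
# board
m=np.zeros(H.shape[:2],bool);m[180:310,320:475]=1
b=m&(abs(P[...,2]-.038)<.006);p=P[b];rep("board",p);print(cv2.minAreaRect(p[:,:2].astype(np.float32)*1000))
# hopper rim
m=np.zeros(H.shape[:2],bool);m[195:285,230:300]=1
k=m&(abs(P[...,2]-.150)<.004)&(H[...,1]<60);p=P[k];rep("rim",p)
(e,_,_)=cv2.fitEllipse(cv2.convexHull(p[:,:2].astype(np.float32)*1000)),0,0;print(e)
k=m&(abs(P[...,2]-.04)<.005);p=P[k];rep("base",p);print(cv2.minAreaRect(p[:,:2].astype(np.float32)*1000))
# lid
m=np.zeros(H.shape[:2],bool);m[190:285,205:240]=1
p=P[m&(P[...,2]>.17)];rep("lid top",p)
m=np.zeros(H.shape[:2],bool);m[135:192,245:295]=1
p=Q[m&(Q[...,2]>.16)&(Q[...,1]<.45)&(Q[...,0]<.6)];rep("lid side",p)
E
```

```text
return _methods._mean(a, axis=axis, dtype=dtype,
  ret = um.true_divide(
Traceback (most recent call last):
ValueError: zero-size array to reduction operation minimum which has no identity
```

```bash
python3 - <<'E'
from h import *
for n in("top0","side0"):
    T=dict(np.load(n+".npz"));P=cloud(T);z=T["z_map"];print(n,(z==0).mean(),z.dtype)
    for u,v in ([(415,261),(367,252),(400,285),(285,265),(258,210),(100,240),(228,236),(316,164)] if n=="top0" else [(300,282),(350,310),(270,165),(275,200)]):
        print((u,v),T["pixels"][v,u],z[v,u],P[v,u].round(3))
E
```

```text
top0 0.003920068027210884 float32
(415, 261) [119  84  75] 1.1395826 [ 0.414 -0.227  0.084]
(367, 252) [199 194 192] 1.1833881 [ 0.436 -0.109  0.043]
(400, 285) [211 208 207] 1.1264431 [ 0.351 -0.186  0.09 ]
(285, 265) [255 255 255] 1.1813688 [0.394 0.115 0.039]
(258, 210) [215 212 208] 1.0925642 [0.531 0.19  0.145]
(100, 240) [51 43 36] 1.2231959 [0.449 0.642 0.003]
(228, 236) [180 179 182] 0.94905525 [0.455 0.248 0.281]
(316, 164) [95 88 85] 1.147068 [0.663 0.041 0.107]
side0 0.003903061224489796 float32
(300, 282) [115  81  67] 1.3985229 [ 0.413 -0.249  0.081]
(350, 310) [254 200 132] 1.3565693 [ 0.513 -0.346  0.039]
(270, 165) [ 98 103 104] 1.7869807 [0.466 0.246 0.239]
(275, 200) [167 173 167] 1.848417 [0.483 0.254 0.111]
```

```bash
cat > meas.py <<'E'
from h import *
T=dict(np.load("top0.npz"));S=dict(np.load("side0.npz"))
P=cloud(T);H=hsv(T);Q=cloud(S);HS=hsv(S)
def rep(n,p):
    if len(p)<5: print(n,"few");return
    print(n,len(p),"med",np.median(p,0).round(4),"min",p.min(0).round(3),"max",p.max(0).round(3))
    (cx,cy),wh,a=cv2.minAreaRect(p[:,:2].astype(np.float32)*1000);print("   rect mm",round(cx),round(cy),np.round(wh),round(a,1))
def box(v0,v1,u0,u1):
    m=np.zeros(H.shape[:2],bool);m[v0:v1,u0:u1]=1;return m
p=P[box(245,275,404,440)&(H[...,2]<150)&(P[...,2]>.06)];rep("handle",p)
d=np.linalg.svd(p[:,:2]-p[:,:2].mean(0),full_matrices=0)[2][0];print("yaw",np.arctan2(*(d*np.sign(d[1]))[::-1]))
p=Q[box(262,300,280,320)&(HS[...,2]<150)&(Q[...,2]>.06)];rep("handle side",p)
rep("tray",P[box(236,304,326,403)&(H[...,1]<60)&(P[...,2]>.04)])
rep("board",P[box(180,310,320,475)&(abs(P[...,2]-.038)<.006)])
rep("rim",P[box(195,285,232,300)&(abs(P[...,2]-.150)<.005)])
rep("base",P[box(195,285,210,300)&(abs(P[...,2]-.04)<.006)])
rep("lid top",P[box(190,285,205,240)&(P[...,2]>.17)])
p=Q[box(135,192,245,295)&(Q[...,2]>.18)&(Q[...,1]<.4)&(Q[...,0]<.6)];rep("lid side",p)
for z in np.arange(.18,.34,.01):
    q=p[abs(p[:,2]-z)<.005]
    if len(q): print(round(z,2),np.percentile(q[:,1],[5,50,95]).round(3),q[:,0].min().round(3),q[:,0].max().round(3))
E
python3 meas.py
```

```text
handle 231 med [ 0.4199 -0.2362  0.0828] min [ 0.4   -0.276  0.073] max [0.437 0.141 1.23 ]
   rect mm 404 -69 [ 31. 419.] 4.9
yaw 1.7178440375440882
handle side 321 med [ 0.4179 -0.2231  0.079 ] min [ 0.04  -1.413  0.06 ] max [ 0.456 -0.106  0.782]
   rect mm 260 -765 [1366.   81.] 74.6
tray 1710 med [ 0.3847 -0.0992  0.0495] min [ 0.312 -0.191  0.04 ] max [0.457 0.141 1.23 ]
   rect mm 371 -31 [123. 327.] 10.4
board 11655 med [ 0.4622 -0.2066  0.0376] min [ 0.302 -0.382  0.032] max [0.614 0.    0.044]
   rect mm 458 -191 [310. 381.] 0.6
rim 355 med [0.4715 0.1821 0.1489] min [0.402 0.127 0.145] max [0.533 0.254 0.154]
   rect mm 468 190 [131. 126.] 1.7
base 797 med [0.4073 0.1368 0.0387] min [0.364 0.101 0.034] max [0.559 0.284 0.046]
   rect mm 462 192 [195. 183.] 0.3
lid top 665 med [0.4633 0.2578 0.2772] min [0.402 0.141 0.183] max [0.532 0.273 1.23 ]
   rect mm 437 237 [182.  93.] 42.7
lid side 1181 med [0.4653 0.251  0.242 ] min [ 0.04  -1.413  0.18 ] max [0.536 0.276 0.782]
   rect mm 228 -552 [1758.  128.] 73.5
0.18 [0.247 0.253 0.271] 0.427 0.518
0.19 [0.244 0.252 0.27 ] 0.418 0.525
0.2 [0.245 0.252 0.27 ] 0.409 0.531
0.21 [0.244 0.25  0.266] 0.406 0.535
0.22 [0.242 0.249 0.268] 0.404 0.535
0.23 [0.241 0.249 0.265] 0.403 0.536
0.24 [0.242 0.248 0.266] 0.403 0.534
0.25 [0.24  0.248 0.265] 0.405 0.532
0.26 [0.241 0.248 0.265] 0.408 0.529
0.27 [0.241 0.249 0.265] 0.416 0.526
0.28 [0.242 0.258 0.267] 0.424 0.513
0.29 [0.254 0.26  0.266] 0.433 0.502
0.3 [0.254 0.26  0.265] 0.453 0.484
0.31 [0.255 0.259 0.266] 0.453 0.485
0.32 [0.257 0.26  0.263] 0.454 0.477
```

```bash
sed -i 's/^def rep.*/P[T["z_map"]==0]=0;Q[S["z_map"]==0]=0\n&/' meas.py; python3 meas.py | head -12; python3 - <<'E'
exec(open('meas.py').read().split('p=P[box(245')[0])
m=box(245,275,400,440)&(H[...,2]<150)&(P[...,2]>.06)
p=P[m]; ux=[u for u in np.where(m)[1]]
y=p[:,1]
for a in np.arange(-.28,-.17,.01):
    q=p[abs(y-a)<.005]
    if len(q): print(round(a,2),q[:,0].min().round(3),q[:,0].max().round(3),q[:,0].mean().round(4),np.median(q[:,2]).round(4))
t=P[box(236,304,326,403)&(H[...,1]<60)&(P[...,2]>.063)]
print(cv2.boxPoints(cv2.minAreaRect(t[:,:2].astype(np.float32)*1000)).round())
E
```

```text
handle 230 med [ 0.4199 -0.2363  0.0828] min [ 0.4   -0.276  0.073] max [ 0.437 -0.198  0.088]
   rect mm 420 -236 [21. 83.] 16.1
yaw 1.8407951477654836
handle side 319 med [ 0.4179 -0.2228  0.0789] min [ 0.377 -0.283  0.06 ] max [ 0.456 -0.106  0.089]
   rect mm 414 -191 [177.  73.] 80.5
tray 1704 med [ 0.3845 -0.1005  0.0494] min [ 0.312 -0.191  0.04 ] max [ 0.457 -0.014  0.093]
   rect mm 385 -108 [114. 170.] 14.6
board 11655 med [ 0.4622 -0.2066  0.0376] min [ 0.302 -0.382  0.032] max [0.614 0.    0.044]
   rect mm 458 -191 [310. 381.] 0.6
rim 355 med [0.4715 0.1821 0.1489] min [0.402 0.127 0.145] max [0.533 0.254 0.154]
   rect mm 468 190 [131. 126.] 1.7
base 797 med [0.4073 0.1368 0.0387] min [0.364 0.101 0.034] max [0.559 0.284 0.046]
-0.28 0.424 0.429 0.4263 0.0812
-0.27 0.418 0.437 0.4284 0.084
-0.26 0.415 0.437 0.426 0.0829
-0.25 0.412 0.434 0.4234 0.0835
-0.24 0.412 0.431 0.421 0.0824
-0.23 0.409 0.428 0.418 0.0821
-0.22 0.406 0.425 0.4163 0.0836
-0.21 0.401 0.422 0.4127 0.0827
-0.2 0.4 0.422 0.41 0.0836
-0.19 0.4 0.419 0.4109 0.0817
[[ 309.  -40.]
 [ 352. -205.]
 [ 462. -176.]
 [ 419.  -12.]]
```

```bash
cat >> h.py <<'E'
from scipy.spatial.transform import Slerp
A=0.4; GRIP=np.array([-.13,0,.036]); LIP=np.array([.075,0,.0105])
def Rs(yaw,th): return R.from_euler("z",yaw)*R.from_euler("y",th)
def tool(yaw,th,a=A): return Rs(yaw,th)*R.from_euler("x",np.pi)*R.from_euler("y",a)
def at_grip(g,yaw,th,a=A):
    Rt=tool(yaw,th,a); return np.array(g)+Rt.apply([0,0,.008]),Rt
def at_lip(l,yaw,th,a=A):
    return at_grip(np.array(l)+Rs(yaw,th).apply(GRIP-LIP),yaw,th,a)
def plan(wps):
    "wps: (p,Rot,n rows) in world; prints rows relative to the present pose"
    from cell import r
    s=r.read_state();p0=np.array(s["ee_pos"]);R0=R.from_euler("xyz",s["ee_rot"])
    print("now",round(s["time_s"],2),p0.round(4),np.round(s["ee_rot"],3),"w",round(s["width"],4),"gf",round(s["grasp_force"],1),"F",np.round(s["force"],1))
    pa,Ra=p0,R0;rows=[]
    for p,Rb,n in wps:
        sl=Slerp([0,1],R.concatenate([Ra,Rb]))
        for t in np.arange(1,n+1)/n:
            x=rel(p0,R0,pa+(np.array(p)-pa)*t,sl(t)); rows.append([*x[:3].round(3).tolist(),*x[3:].round(1).tolist()])
        pa,Ra=np.array(p),Rb
    for i in range(0,len(rows)): print(rows[i],end=",")
    print(len(rows))
E
python3 - <<'E'
from h import *
p,Rt=at_grip([.417,-.228,.25],1.838,0)
plan([((.45,.25,.48),tool(2.2,0,.1),13)])
plan([((.45,.25,.48),tool(2.2,0,.1),1),(p,Rt,16)])
E
```

```text
now 0.1 [0.2535 0.598  0.2413] [-3.14   0.     2.741] w 0.0857 gf 0.0 F [0.5 0.  0.4]
[-0.024, -0.019, -0.018, -0.1, 0.4, 2.4],[-0.049, -0.038, -0.037, -0.3, 0.9, 4.8],[-0.073, -0.056, -0.055, -0.4, 1.3, 7.1],[-0.097, -0.075, -0.073, -0.5, 1.7, 9.5],[-0.122, -0.094, -0.092, -0.6, 2.2, 11.9],[-0.146, -0.113, -0.11, -0.8, 2.6, 14.3],[-0.171, -0.131, -0.128, -0.9, 3.0, 16.7],[-0.195, -0.15, -0.147, -1.0, 3.5, 19.0],[-0.219, -0.169, -0.165, -1.1, 3.9, 21.4],[-0.244, -0.188, -0.183, -1.3, 4.3, 23.8],[-0.268, -0.207, -0.202, -1.4, 4.8, 26.2],[-0.292, -0.225, -0.22, -1.5, 5.2, 28.6],[-0.317, -0.244, -0.238, -1.6, 5.6, 31.0],13
now 0.1 [0.2535 0.598  0.2413] [-3.14   0.     2.741] w 0.0857 gf 0.0 F [0.5 0.  0.4]
[-0.317, -0.244, -0.238, -1.6, 5.6, 31.0],[-0.326, -0.272, -0.223, -2.2, 6.6, 32.2],[-0.336, -0.3, -0.208, -2.7, 7.6, 33.5],[-0.346, -0.329, -0.194, -3.3, 8.5, 34.7],[-0.355, -0.357, -0.179, -3.8, 9.5, 36.0],[-0.365, -0.385, -0.164, -4.4, 10.5, 37.3],[-0.375, -0.413, -0.149, -4.9, 11.5, 38.5],[-0.384, -0.441, -0.134, -5.5, 12.5, 39.8],[-0.394, -0.469, -0.119, -6.0, 13.5, 41.0],[-0.403, -0.497, -0.104, -6.6, 14.4, 42.3],[-0.413, -0.526, -0.089, -7.1, 15.4, 43.5],[-0.423, -0.554, -0.074, -7.7, 16.4, 44.8],[-0.432, -0.582, -0.06, -8.2, 17.4, 46.0],[-0.442, -0.61, -0.045, -8.8, 18.4, 47.3],[-0.452, -0.638, -0.03, -9.3, 19.4, 48.5],[-0.461, -0.666, -0.015, -9.9, 20.4, 49.8],[-0.471, -0.694, -0.0, -10.4, 21.4, 51.0],17
```

Request:
send_rows:
  steps:
    - [[-0.05,-0.04,-0.06,0,1,5],[-0.08,-0.06,-0.09,0,1.3,7.5],[-0.11,-0.085,-0.12,-0.6,2,11],[-0.14,-0.108,-0.145,-0.8,2.6,14],[-0.17,-0.13,-0.17,-0.9,3,17],[-0.195,-0.15,-0.19,-1,3.5,19],[-0.22,-0.17,-0.205,-1.1,3.9,21.5],[-0.244,-0.188,-0.215,-1.3,4.3,24],[-0.268,-0.207,-0.225,-1.4,4.8,26],[-0.292,-0.225,-0.23,-1.5,5.2,28.5],[-0.317,-0.244,-0.238,-1.6,5.6,31],[-0.326,-0.272,-0.223,-2.2,6.6,32.2],[-0.336,-0.3,-0.208,-2.7,7.6,33.5],[-0.346,-0.329,-0.194,-3.3,8.5,34.7],[-0.355,-0.357,-0.179,-3.8,9.5,36],[-0.365,-0.385,-0.164,-4.4,10.5,37.3],[-0.375,-0.413,-0.149,-4.9,11.5,38.5],[-0.384,-0.441,-0.134,-5.5,12.5,39.8],[-0.394,-0.469,-0.119,-6,13.5,41],[-0.403,-0.497,-0.104,-6.6,14.4,42.3]]
  claw: 1

```text
time_s: 1.77
ee_pos: [0.4302, -0.0178, 0.3454]
ee_rot: [3.125, -0.271, 1.999]
force: [0.2, 0.1, -0.7]
width: 0.0851
grasp_force: 0.0
```

```bash
python3 - <<'E'
from h import *
p,Rt=at_grip([.417,-.228,.15],1.838,0)
q,_=at_grip([.417,-.228,.074],1.838,0)
plan([(p,Rt,9),(q,Rt,5)])
E
```

```text
now 1.77 [ 0.4302 -0.0178  0.3454] [ 3.125 -0.271  1.999] w 0.0851 gf 0.0 F [ 0.2  0.1 -0.7]
[-0.026, -0.011, 0.016, -0.2, 0.8, 1.0],[-0.051, -0.022, 0.032, -0.5, 1.6, 2.0],[-0.077, -0.034, 0.048, -0.7, 2.4, 2.9],[-0.102, -0.045, 0.064, -0.9, 3.2, 3.9],[-0.128, -0.056, 0.08, -1.2, 4.1, 4.9],[-0.153, -0.067, 0.097, -1.4, 4.9, 5.9],[-0.179, -0.079, 0.113, -1.6, 5.7, 6.8],[-0.205, -0.09, 0.129, -1.9, 6.5, 7.8],[-0.23, -0.101, 0.145, -2.1, 7.3, 8.8],[-0.234, -0.101, 0.16, -2.1, 7.3, 8.8],[-0.238, -0.102, 0.174, -2.1, 7.3, 8.8],[-0.242, -0.102, 0.189, -2.1, 7.3, 8.8],[-0.246, -0.102, 0.203, -2.1, 7.3, 8.8],[-0.251, -0.102, 0.218, -2.1, 7.3, 8.8],14
```

Request:
send_rows:
  steps:
    - [[-0.026,-0.011,0.016,-0.2,0.8,1.0],[-0.051,-0.022,0.032,-0.5,1.6,2.0],[-0.077,-0.034,0.048,-0.7,2.4,2.9],[-0.102,-0.045,0.064,-0.9,3.2,3.9],[-0.128,-0.056,0.08,-1.2,4.1,4.9],[-0.153,-0.067,0.097,-1.4,4.9,5.9],[-0.179,-0.079,0.113,-1.6,5.7,6.8],[-0.205,-0.09,0.129,-1.9,6.5,7.8],[-0.23,-0.101,0.145,-2.1,7.3,8.8],[-0.23,-0.101,0.145,-2.1,7.3,8.8],[-0.23,-0.101,0.145,-2.1,7.3,8.8]]

```text
time_s: 2.68
ee_pos: [0.4156, -0.2242, 0.142]
ee_rot: [-3.136, -0.4, 1.834]
force: [0.5, 1.0, 1.0]
width: 0.0851
grasp_force: 0.0
```

```bash
python3 - <<'E'
from h import *
q,Rt=at_grip([.417,-.228,.074],1.838,0)
plan([(q,Rt,6)])
E
```

```text
now 2.68 [ 0.4156 -0.2242  0.142 ] [-3.136 -0.4    1.834] w 0.0851 gf 0.0 F [0.5 1.  1. ]
[-0.005, 0.0, 0.012, -0.0, -0.0, -0.0],[-0.01, 0.0, 0.023, -0.1, -0.0, -0.1],[-0.015, 0.0, 0.035, -0.1, -0.0, -0.1],[-0.02, 0.0, 0.046, -0.1, -0.0, -0.2],[-0.025, 0.001, 0.058, -0.2, -0.0, -0.2],[-0.03, 0.001, 0.069, -0.2, -0.0, -0.2],6
```

Request:
send_rows:
  steps:
    - [[-0.005,0,0.012,0,0,0],[-0.01,0,0.023,0,0,0],[-0.015,0,0.035,0,0,0],[-0.02,0,0.046,0,0,0],[-0.025,0,0.058,0,0,0],[-0.03,0,0.069,0,0,0],[-0.03,0,0.069,0,0,0],[-0.03,0,0.069,0,0,0]]

```text
time_s: 3.35
ee_pos: [0.4168, -0.224, 0.0677]
ee_rot: [-3.14, -0.4, 1.838]
force: [0.4, -0.2, 0.5]
width: 0.0855
grasp_force: 0.0
```

Request:
send_rows:
  steps:
    - [[0,0,0,0,0,0],[0,0,0,0,0,0],[0,0,0,0,0,0],[0,0,0,0,0,0],[0,0,0,0,0,0],[0,0,0,0,0,0],[0,0,0,0,0,0],[0,0,0,0,0,0],[0,0,0,0,0,0],[0,0,0,0,0,0]]
  claw: -1
  newtons: 100

```text
time_s: 4.18
ee_pos: [0.4176, -0.2244, 0.0689]
ee_rot: [3.141, -0.399, 1.839]
force: [0.6, -0.9, 4.9]
width: 0.0205
grasp_force: 97.8
```

```bash
python3 - <<'E'
from h import *
from cell import r
s=r.read_state();p0=np.array(s["ee_pos"]);R0=R.from_euler("xyz",s["ee_rot"])
# lift straight
plan([(p0+[0,0,.03],R0,6)])
f=r.grab_frame("top");c=f["pixels"][200:310,310:470,::-1];cv2.imwrite("pics/g1.png",cv2.resize(c,None,fx=4,fy=4))
E
```

```text
now 4.18 [ 0.4176 -0.2244  0.0689] [ 3.141 -0.399  1.839] w 0.0205 gf 97.8 F [ 0.6 -0.9  4.9]
[0.002, 0.0, -0.005, 0.0, 0.0, 0.0],[0.004, 0.0, -0.009, 0.0, 0.0, 0.0],[0.006, 0.0, -0.014, 0.0, 0.0, 0.0],[0.008, 0.0, -0.018, 0.0, 0.0, 0.0],[0.01, 0.0, -0.023, 0.0, 0.0, 0.0],[0.012, 0.0, -0.028, 0.0, 0.0, 0.0],6
```

View pics/g1.png

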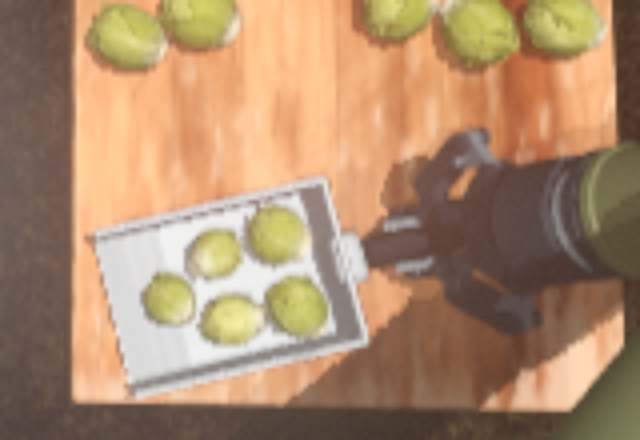

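The gripper holds the scoop handle (crop, about (400,250)), and all five sprouts are still in the tray.

```bash
python3 - <<'E'
from h import *
from cell import r
s=r.read_state();p0=np.array(s["ee_pos"]);R0=R.from_euler("xyz",s["ee_rot"])
a=at_grip([.417,-.228,.11],1.838,-.08)
b=at_lip([.467,.02,.215],1.65,-.08)
plan([(*a,5),(*b,14)])
E
```

```text
now 4.23 [ 0.4176 -0.2244  0.0689] [ 3.141 -0.399  1.839] w 0.0205 gf 97.8 F [ 0.3 -0.6  5.6]
[0.003, -0.0, -0.006, 0.0, 0.9, 0.0],[0.005, -0.001, -0.012, 0.0, 1.9, 0.0],[0.008, -0.001, -0.019, 0.0, 2.8, 0.0],[0.011, -0.001, -0.025, 0.0, 3.7, 0.0],[0.014, -0.002, -0.031, 0.0, 4.7, 0.1],[0.018, 0.004, -0.038, -0.3, 4.7, 0.8],[0.023, 0.009, -0.045, -0.6, 4.7, 1.4],[0.028, 0.015, -0.052, -1.0, 4.7, 2.1],[0.032, 0.02, -0.059, -1.3, 4.7, 2.8],[0.037, 0.026, -0.066, -1.6, 4.7, 3.5],[0.042, 0.031, -0.072, -2.0, 4.7, 4.2],[0.046, 0.036, -0.079, -2.3, 4.7, 4.9],[0.051, 0.042, -0.086, -2.6, 4.7, 5.6],[0.056, 0.047, -0.093, -2.9, 4.7, 6.3],[0.06, 0.053, -0.1, -3.3, 4.7, 7.0],[0.065, 0.058, -0.107, -3.6, 4.7, 7.7],[0.07, 0.064, -0.114, -3.9, 4.7, 8.4],[0.074, 0.069, -0.12, -4.2, 4.7, 9.1],[0.079, 0.074, -0.127, -4.6, 4.6, 9.8],19
```

Request:
send_rows:
  steps:
    - [[0.003,0,-0.006,0,0.5,0],[0.005,0,-0.012,0,1.5,0],[0.008,-0.001,-0.019,0,2.8,0],[0.011,-0.001,-0.025,0,3.7,0],[0.014,0,-0.031,0,4.7,0],[0.018,0.004,-0.038,-0.3,4.7,0.8],[0.023,0.009,-0.045,-0.6,4.7,1.4],[0.028,0.015,-0.052,-1,4.7,2.1],[0.032,0.02,-0.059,-1.3,4.7,2.8],[0.037,0.026,-0.066,-1.6,4.7,3.5],[0.042,0.031,-0.072,-2,4.7,4.2],[0.046,0.036,-0.079,-2.3,4.7,4.9],[0.051,0.042,-0.086,-2.6,4.7,5.6],[0.056,0.047,-0.093,-2.9,4.7,6.3],[0.06,0.053,-0.1,-3.3,4.7,7],[0.065,0.058,-0.107,-3.6,4.7,7.7],[0.07,0.064,-0.114,-3.9,4.7,8.4],[0.074,0.069,-0.12,-4.2,4.7,9.1],[0.079,0.074,-0.127,-4.6,4.6,9.8],[0.079,0.074,-0.127,-4.6,4.6,9.8]]

```text
time_s: 5.9
ee_pos: [0.4838, -0.1814, 0.2179]
ee_rot: [3.139, -0.479, 1.652]
force: [0.1, -0.8, -2.4]
width: 0.0205
grasp_force: 98.0
```

```bash
python3 - <<'E'
from h import *
from cell import r
c=at_lip([.467,.165,.205],1.571,0.05)
plan([(*c,16)])
f=r.grab_frame("side");cv2.imwrite("pics/l1.png",cv2.resize(f["pixels"][100:330,180:400,::-1],None,fx=2.5,fy=2.5))
np.savez("s1.npz",**f);np.savez("t1.npz",**r.grab_frame("top"))
E
```

```text
now 5.9 [ 0.4838 -0.1814  0.2179] [ 3.139 -0.479  1.652] w 0.0205 gf 98.0 F [ 0.1 -0.8 -2.4]
[0.009, -0.0, 0.003, -0.1, -0.5, 0.3],[0.017, -0.001, 0.007, -0.2, -0.9, 0.5],[0.026, -0.001, 0.01, -0.3, -1.4, 0.8],[0.034, -0.001, 0.013, -0.4, -1.8, 1.1],[0.043, -0.002, 0.017, -0.5, -2.3, 1.3],[0.051, -0.002, 0.02, -0.6, -2.8, 1.6],[0.06, -0.002, 0.024, -0.7, -3.2, 1.9],[0.069, -0.003, 0.027, -0.9, -3.7, 2.1],[0.077, -0.003, 0.03, -1.0, -4.1, 2.4],[0.086, -0.003, 0.034, -1.1, -4.6, 2.6],[0.094, -0.003, 0.037, -1.2, -5.1, 2.9],[0.103, -0.004, 0.04, -1.3, -5.5, 3.2],[0.111, -0.004, 0.044, -1.4, -6.0, 3.4],[0.12, -0.004, 0.047, -1.5, -6.5, 3.7],[0.129, -0.005, 0.051, -1.6, -6.9, 4.0],[0.137, -0.005, 0.054, -1.7, -7.4, 4.2],16
```

View pics/l1.png

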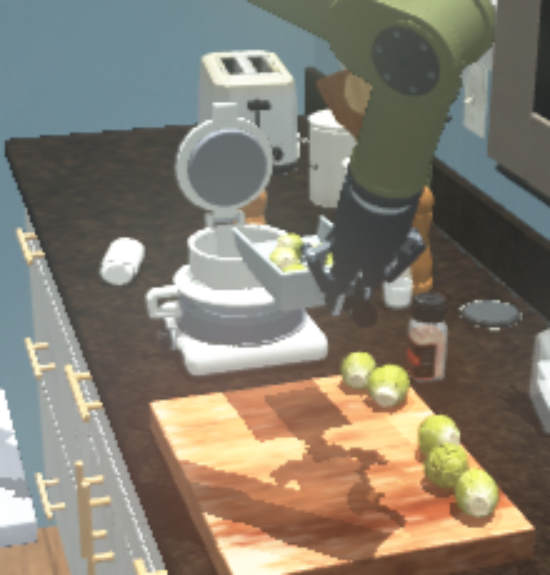

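The scoop is held level, with its tray at about (285,260) in the crop, beside the hopper and with the sprouts inside.

Request:
send_rows:
  steps:
    - [[0.009,0,0.003,0,-0.5,0.3],[0.017,0,0.007,-0.2,-0.9,0.5],[0.026,-0.001,0.01,-0.3,-1.4,0.8],[0.034,-0.001,0.013,-0.4,-1.8,1.1],[0.043,-0.002,0.017,-0.5,-2.3,1.3],[0.051,-0.002,0.02,-0.6,-2.8,1.6],[0.06,-0.002,0.024,-0.7,-3.2,1.9],[0.069,-0.003,0.027,-0.9,-3.7,2.1],[0.077,-0.003,0.03,-1,-4.1,2.4],[0.086,-0.003,0.034,-1.1,-4.6,2.6],[0.094,-0.003,0.037,-1.2,-5.1,2.9],[0.103,-0.004,0.04,-1.3,-5.5,3.2],[0.111,-0.004,0.044,-1.4,-6,3.4],[0.12,-0.004,0.047,-1.5,-6.5,3.7],[0.129,-0.005,0.051,-1.6,-6.9,4],[0.137,-0.005,0.054,-1.7,-7.4,4.2],[0.137,-0.005,0.054,-1.7,-7.4,4.2],[0.137,-0.005,0.054,-1.7,-7.4,4.2]]

```text
time_s: 7.5
ee_pos: [0.4653, -0.0364, 0.2309]
ee_rot: [-3.138, -0.35, 1.571]
force: [0.3, -0.1, -2.2]
width: 0.0207
grasp_force: 98.0
```

```bash
python3 - <<'E'
from h import *
from cell import r
f=r.grab_frame("top");P=cloud(f);H=hsv(f)
m=(f["z_map"]>0)&(H[...,1]<70)&(P[...,2]>.185)&(P[...,2]<.26)&(P[...,0]>.39)&(P[...,0]<.55)&(P[...,1]>-.02)&(P[...,1]<.225)
p=P[m];print(len(p),p.min(0).round(3),p.max(0).round(3));b=cv2.minAreaRect(p[:,:2].astype(np.float32)*1000);print(b,cv2.boxPoints(b).round())
wp=[]
for i in range(1,19):
    th=.05+ i*.05; L=[.467,.165,max(.205-.004*i,.170)]
    wp.append((*at_lip(L,1.571,th),1))
plan(wp)
E
```

```text
2702 [ 0.407 -0.02   0.189] [0.521 0.169 0.25 ]
((463.7864074707031, 74.11894226074219), (187.96383666992188, 114.18898010253906), 89.58006286621094) [[406. -19.]
 [520. -20.]
 [522. 168.]
 [407. 169.]]
now 7.55 [ 0.4655 -0.037   0.231 ] [-3.138 -0.35   1.57 ] w 0.0206 gf 97.9 F [ 0.  -0.9 -2.4]
[0.006, 0.002, -0.007, -0.2, -2.8, -0.1],[0.01, 0.002, -0.012, -0.2, -5.7, -0.1],[0.014, 0.002, -0.016, -0.2, -8.6, -0.1],[0.019, 0.001, -0.02, -0.2, -11.4, -0.1],[0.024, 0.001, -0.024, -0.2, -14.3, -0.1],[0.03, 0.001, -0.028, -0.2, -17.2, -0.0],[0.036, 0.001, -0.031, -0.2, -20.0, -0.0],[0.042, 0.001, -0.034, -0.2, -22.9, -0.0],[0.049, 0.001, -0.037, -0.2, -25.8, -0.0],[0.058, 0.001, -0.043, -0.2, -28.6, -0.0],[0.066, 0.001, -0.048, -0.2, -31.5, -0.0],[0.075, 0.001, -0.053, -0.2, -34.4, -0.0],[0.084, 0.001, -0.058, -0.2, -37.2, -0.0],[0.093, 0.001, -0.062, -0.2, -40.1, -0.0],[0.103, 0.001, -0.065, -0.2, -42.9, -0.0],[0.113, 0.001, -0.068, -0.2, -45.8, 0.0],[0.122, 0.001, -0.071, -0.2, -48.7, 0.0],[0.132, 0.001, -0.073, -0.2, -51.5, 0.0],18
```

Request:
send_rows:
  steps:
    - [[0.006,0.002,-0.007,0,-2.8,0],[0.01,0.003,-0.012,0,-5.7,0],[0.014,0.004,-0.016,0,-8.6,0],[0.019,0.004,-0.02,0,-11.4,0],[0.024,0.004,-0.024,0,-14.3,0],[0.03,0.004,-0.028,0,-17.2,0],[0.036,0.004,-0.031,0,-20,0],[0.042,0.004,-0.034,0,-22.9,0],[0.046,0.004,-0.036,0,-24.4,0],[0.05,0.004,-0.038,0,-25.8,0],[0.054,0.004,-0.041,0,-27.2,0],[0.058,0.004,-0.043,0,-28.6,0],[0.062,0.004,-0.046,0,-30,0],[0.066,0.004,-0.048,0,-31.5,0],[0.071,0.004,-0.051,0,-33,0],[0.075,0.004,-0.053,0,-34.4,0],[0.08,0.004,-0.056,0,-35.8,0],[0.084,0.004,-0.058,0,-37.2,0],[0.084,0.004,-0.058,0,-37.2,0],[0.084,0.004,-0.058,0,-37.2,0]]

```text
time_s: 9.22
ee_pos: [0.4702, 0.0232, 0.3146]
ee_rot: [-3.139, 0.3, 1.573]
force: [0.3, 0.3, -2.2]
width: 0.0203
grasp_force: 98.2
```

```bash
python3 - <<'E'
from h import *
from cell import r
f=r.grab_frame("top");c=f["pixels"][180:300,190:350,::-1];s=r.grab_frame("side")["pixels"][120:260,200:360,::-1]
a=cv2.resize(c,None,fx=2.4,fy=2.4);b=cv2.resize(s,None,fx=2.4,fy=2.4)[:288];b=b[:a.shape[0]];cv2.imwrite("pics/p1.png",np.hstack([a,b]))
wp=[]
for i in range(1,15):
    th=.70+ i*.03; wp.append((*at_lip([.467,.165,.167],1.571,th),1))
plan(wp)
E
```

```text
now 9.32 [0.4701 0.0222 0.3146] [-3.139  0.3    1.571] w 0.0203 gf 98.2 F [-0.4 -0.2 -2. ]
[0.004, -0.003, -0.002, -0.2, -1.7, 0.0],[0.007, -0.003, -0.007, -0.2, -3.5, 0.0],[0.01, -0.003, -0.012, -0.2, -5.2, 0.0],[0.014, -0.003, -0.017, -0.2, -6.9, 0.0],[0.017, -0.003, -0.022, -0.2, -8.6, 0.0],[0.021, -0.003, -0.027, -0.2, -10.3, 0.0],[0.025, -0.003, -0.032, -0.2, -12.1, 0.0],[0.029, -0.003, -0.036, -0.2, -13.8, 0.0],[0.033, -0.003, -0.041, -0.2, -15.5, 0.0],[0.037, -0.003, -0.045, -0.2, -17.2, 0.0],[0.042, -0.003, -0.049, -0.2, -18.9, 0.0],[0.046, -0.003, -0.053, -0.2, -20.6, 0.0],[0.051, -0.003, -0.057, -0.2, -22.4, 0.0],[0.056, -0.003, -0.061, -0.2, -24.1, 0.0],14
```

View pics/p1.png

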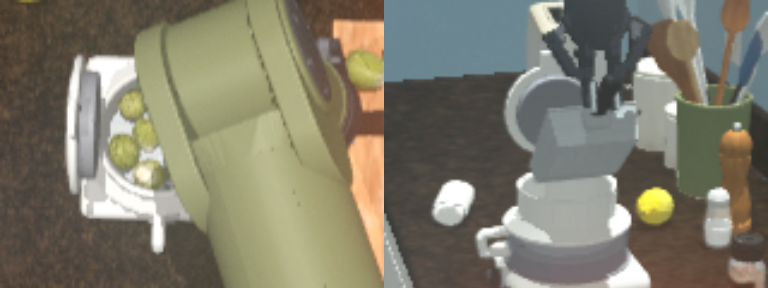

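Left half (top view): four sprouts show in the hopper at about (130,105) to (150,175). Right half (side view): the tipped scoop's mouth is just above the rim at (580,175). I'll tip it further.

Request:
send_rows:
  steps:
    - [[0.003,0,-0.003,0,-1.7,0],[0.007,0,-0.007,0,-3.5,0],[0.01,0,-0.012,0,-5.2,0],[0.014,0,-0.017,0,-6.9,0],[0.017,0,-0.022,0,-8.6,0],[0.021,0,-0.027,0,-10.3,0],[0.025,0,-0.032,0,-12,0],[0.029,0,-0.036,0,-13.8,0],[0.033,0,-0.041,0,-15.5,0],[0.037,0,-0.045,0,-17.2,0],[0.042,0,-0.049,0,-18.9,0],[0.046,0,-0.053,0,-20.6,0],[0.046,0,-0.053,0,-20.6,0],[0.046,0,-0.053,0,-20.6,0],[0.046,0,-0.053,0,-20.6,0],[0.046,0,-0.053,0,-20.6,0]]

```text
time_s: 10.65
ee_pos: [0.4703, 0.0813, 0.352]
ee_rot: [-3.139, 0.659, 1.571]
force: [0.1, -0.5, -2.3]
width: 0.0203
grasp_force: 98.2
```

```bash
python3 - <<'E'
from h import *
from cell import r
f=r.grab_frame("top");c=f["pixels"][180:300,190:350,::-1];s=r.grab_frame("side")["pixels"][120:260,200:360,::-1]
a=cv2.resize(c,None,fx=2.4,fy=2.4);b=cv2.resize(s,None,fx=2.4,fy=2.4)[:288];b=b[:a.shape[0]];cv2.imwrite("pics/p2.png",np.hstack([a,b]))
# retreat: tilt back with lip rising and moving to -y
plan([(*at_lip([.467,.13,.21],1.571,.7),6),(*at_lip([.467,.06,.24],1.571,.3),6),(*at_lip([.45,-.03,.20],1.66,0),7)])
E
```

```text
now 10.75 [0.4702 0.0815 0.352 ] [-3.139  0.659  1.571] w 0.0202 gf 98.2 F [-0.6 -0.1 -2.2]
[-0.013, -0.001, 0.009, -0.0, 3.4, -0.0],[-0.025, -0.001, 0.019, -0.0, 6.8, -0.0],[-0.038, -0.002, 0.028, -0.1, 10.3, -0.0],[-0.05, -0.002, 0.037, -0.1, 13.7, -0.0],[-0.063, -0.003, 0.047, -0.1, 17.1, -0.0],[-0.076, -0.003, 0.056, -0.1, 20.5, -0.0],[-0.087, -0.003, 0.073, -0.1, 24.4, -0.0],[-0.098, -0.003, 0.089, -0.1, 28.2, -0.0],[-0.11, -0.003, 0.106, -0.1, 32.0, -0.0],[-0.121, -0.003, 0.122, -0.1, 35.8, -0.0],[-0.132, -0.003, 0.139, -0.1, 39.6, -0.0],[-0.144, -0.003, 0.156, -0.1, 43.5, -0.0],[-0.147, -0.003, 0.176, -0.2, 45.9, -0.8],[-0.15, -0.003, 0.196, -0.3, 48.4, -1.5],[-0.153, -0.002, 0.216, -0.4, 50.8, -2.3],[-0.156, -0.002, 0.236, -0.5, 53.3, -3.1],[-0.159, -0.002, 0.257, -0.6, 55.7, -3.8],[-0.162, -0.002, 0.277, -0.7, 58.2, -4.6],[-0.165, -0.002, 0.297, -0.8, 60.6, -5.4],19
```

View pics/p2.png

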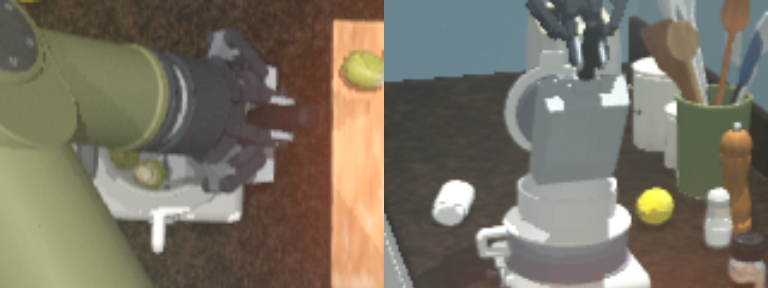

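Top view: sprouts lie in the hopper at (150,175). The scoop is steeply tipped, and the arm hides the rest. I'll tip back and check.

Request:
send_rows:
  steps:
    - [[-0.013,0,0.009,0,3.4,0],[-0.025,0,0.019,0,6.8,0],[-0.038,-0.001,0.028,0,10.3,0],[-0.05,-0.002,0.037,0,13.7,0],[-0.063,-0.003,0.047,0,17,0],[-0.076,-0.003,0.056,0,20.5,0],[-0.087,-0.003,0.073,0,24.4,0],[-0.098,-0.003,0.089,0,28.2,0],[-0.11,-0.003,0.106,0,32,0],[-0.121,-0.003,0.122,0,35.8,0],[-0.132,-0.003,0.139,0,39.6,0],[-0.144,-0.003,0.156,0,43.5,0],[-0.147,-0.003,0.176,-0.2,46,-0.8],[-0.15,-0.003,0.196,-0.3,48.4,-1.5],[-0.153,-0.002,0.216,-0.4,50.8,-2.3],[-0.156,-0.002,0.236,-0.5,53.3,-3.1],[-0.159,-0.002,0.257,-0.6,55.7,-3.8],[-0.162,-0.002,0.277,-0.7,58.2,-4.6],[-0.165,-0.002,0.297,-0.8,60.6,-5.4],[-0.165,-0.002,0.297,-0.8,60.6,-5.4]]

```text
time_s: 12.42
ee_pos: [0.4649, -0.2348, 0.2137]
ee_rot: [-3.132, -0.398, 1.651]
force: [-1.2, 0.4, -1.9]
width: 0.0207
grasp_force: 98.2
```

```bash
python3 - <<'E'
from h import *
from cell import r
f=r.grab_frame("top");cv2.imwrite("pics/p3.png",cv2.resize(f["pixels"][180:310,190:450,::-1],None,fx=3,fy=3))
# set down: yaw 1.75, grip above board
d=lambda z:at_grip([.43,-.235,.038+.036+z],1.75,0)
plan([(*d(.06),8),(*d(.015),4)])
E
```

```text
now 12.47 [ 0.4658 -0.233   0.2156] [-3.134 -0.398  1.653] w 0.0206 gf 98.2 F [ 0.9  0.6 -1.5]
[-0.004, -0.004, 0.01, 0.2, 0.0, -0.6],[-0.008, -0.009, 0.021, 0.4, 0.0, -1.3],[-0.012, -0.013, 0.031, 0.6, 0.0, -1.9],[-0.015, -0.018, 0.042, 0.9, 0.0, -2.6],[-0.019, -0.022, 0.052, 1.1, 0.0, -3.2],[-0.023, -0.027, 0.063, 1.3, 0.1, -3.8],[-0.027, -0.031, 0.073, 1.5, 0.1, -4.5],[-0.031, -0.035, 0.084, 1.7, 0.1, -5.1],[-0.035, -0.035, 0.094, 1.7, 0.1, -5.1],[-0.039, -0.035, 0.105, 1.7, 0.1, -5.1],[-0.044, -0.035, 0.115, 1.7, 0.1, -5.1],[-0.048, -0.035, 0.125, 1.7, 0.1, -5.1],12
```

View pics/p3.png

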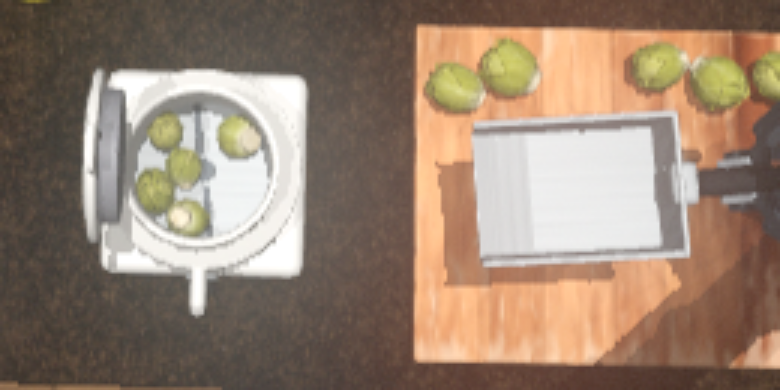

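All five sprouts are in the hopper, at (165,130), (238,135), (183,165), (153,190) and (188,217), and the scoop is empty. Next I'll set it down.

Request:
send_rows:
  steps:
    - [[-0.004,-0.004,0.01,0.2,0,-0.6],[-0.008,-0.009,0.021,0.4,0,-1.3],[-0.012,-0.013,0.031,0.6,0,-1.9],[-0.015,-0.018,0.042,0.9,0,-2.6],[-0.019,-0.022,0.052,1.1,0,-3.2],[-0.023,-0.027,0.063,1.3,0,-3.8],[-0.027,-0.031,0.073,1.5,0,-4.5],[-0.031,-0.035,0.084,1.7,0,-5.1],[-0.035,-0.035,0.094,1.7,0,-5.1],[-0.039,-0.035,0.105,1.7,0,-5.1],[-0.044,-0.035,0.115,1.7,0,-5.1],[-0.048,-0.035,0.125,1.7,0,-5.1],[-0.048,-0.035,0.125,1.7,0,-5.1],[-0.048,-0.035,0.125,1.7,0,-5.1]]

```text
time_s: 13.63
ee_pos: [0.4323, -0.2287, 0.0835]
ee_rot: [3.136, -0.4, 1.757]
force: [0.4, -0.1, -1.1]
width: 0.0205
grasp_force: 98.1
```

```bash
python3 - <<'E'
from h import *
from cell import r
f=r.grab_frame("top");P=cloud(f);H=hsv(f)
o=at_grip([.43,-.235,.089],1.75,0)
# tray heights in scoop frame
c=np.array([.43,-.235,.089])-Rs(1.75,0).apply(GRIP)
q=Rs(1.75,0).inv().apply(P.reshape(-1,3)-c)
m=(f["z_map"].ravel()>0)&(abs(q[:,1])<.04)&(q[:,2]<.04)&(q[:,2]>-.01)
for a,b in((-.06,-.04),(-.03,-.01),(0,.02),(.03,.05),(.055,.07)):
    k=m&(q[:,0]>a)&(q[:,0]<b);print(a,b,k.sum(),np.median(q[k,2]).round(4))
m=(f["z_map"].ravel()>0)&(q[:,2]<.06)&(q[:,2]>.02)&(abs(q[:,0])<.09)&(abs(q[:,1])<.07)
print(q[m].min(0).round(3),q[m].max(0).round(3))
d=lambda z:at_grip([.43,-.235,.038+.036+z],1.75,0)
plan([(*d(0),6)])
E
```

```text
-0.06 -0.04 219 0.002
-0.03 -0.01 216 0.002
0 0.02 220 0.0022
0.03 0.05 217 0.0027
0.055 0.07 163 0.006
[-0.09  -0.058  0.02 ] [0.082 0.056 0.051]
now 13.68 [ 0.4327 -0.2291  0.0841] [ 3.135 -0.399  1.758] w 0.0204 gf 98.1 F [ 0.2  0.4 -1. ]
[-0.001, -0.001, 0.003, 0.0, 0.0, 0.1],[-0.003, -0.001, 0.005, 0.1, 0.0, 0.1],[-0.004, -0.002, 0.008, 0.1, 0.0, 0.2],[-0.006, -0.003, 0.01, 0.1, 0.0, 0.3],[-0.007, -0.003, 0.013, 0.2, 0.0, 0.3],[-0.009, -0.004, 0.015, 0.2, 0.0, 0.4],6
```

Request:
send_rows:
  steps:
    - [[-0.001,0,0.003,0,0,0],[-0.002,0,0.005,0,0,0],[-0.003,0,0.007,0,0,0],[-0.004,0,0.009,0,0,0],[-0.005,0,0.011,0,0,0],[-0.006,0,0.013,0,0,0],[-0.006,0,0.013,0,0,0]]

```text
time_s: 14.27
ee_pos: [0.4326, -0.2292, 0.0695]
ee_rot: [3.135, -0.4, 1.758]
force: [0.6, 0.3, -2.0]
width: 0.0202
grasp_force: 98.3
```

Request:
send_rows:
  steps:
    - [[-0.0004,0,0.001,0,0,0],[-0.0008,0,0.002,0,0,0],[-0.0008,0,0.002,0,0,0]]

```text
time_s: 14.52
ee_pos: [0.4328, -0.2295, 0.0688]
ee_rot: [3.134, -0.4, 1.758]
force: [-0.8, -0.4, 5.5]
width: 0.0203
grasp_force: 99.1
```

Request:
send_rows:
  steps:
    - [[0,0,0,0,0,0],[0,0,0,0,0,0],[0,0,0,0,0,0],[0,0,0,0,0,0],[0,0,0,0,0,0],[0,0,0,0,0,0],[0,0,0,0,0,0]]
  claw: 0.4
  newtons: 20

```text
time_s: 15.1
ee_pos: [0.4327, -0.2293, 0.0677]
ee_rot: [3.135, -0.399, 1.758]
force: [0.5, 0.3, 0.4]
width: 0.0603
grasp_force: 0.0
```

Request:
send_rows:
  steps:
    - [[0,0,-0.01,0,0,0],[0,0,-0.03,0,0,0],[0,0,-0.05,0,0,0],[0,0,-0.08,0,0,0],[0,0,-0.11,0,0,0],[0,0,-0.14,0,0,0],[0,0,-0.14,0,0,0],[0,0,-0.14,0,0,0]]

```text
time_s: 15.77
ee_pos: [0.4424, -0.2848, 0.1987]
ee_rot: [3.132, -0.396, 1.758]
force: [-0.8, 1.0, -1.2]
width: 0.0598
grasp_force: 0.0
```

```bash
python3 - <<'E'
from h import *
from cell import r
f=r.grab_frame("top");P=cloud(f)
np.savez("t2.npz",**f)
q=Rs(1.757,0).inv().apply(P.reshape(-1,3)-[.407,-.107,.038])
for a,b in((-.06,-.04),(0,.02),(.055,.07)):
  for c,d in((-.04,-.02),(.02,.04)):
    k=(q[:,0]>a)&(q[:,0]<b)&(q[:,1]>c)&(q[:,1]<d)&(q[:,2]<.03)&(q[:,2]>-.01);print(a,c,k.sum(),np.median(q[k,2]).round(4))
S=r.grab_frame("side");Q=cloud(S)
# lid plane fit, side view, inner face pusher grey
m=(S["z_map"]>0)&(Q[...,2]>.19)&(Q[...,2]<.27)&(abs(Q[...,0]-.467)<.04)&(abs(Q[...,1]-.255)<.03)
p=Q[m];print(len(p),np.polyfit(p[:,2],p[:,1],1))
T=(f["z_map"]>0)&(P[...,2]>.29)&(abs(P[...,0]-.467)<.08)&(abs(P[...,1]-.26)<.04)
print("tab top",P[T].min(0).round(3),P[T].max(0).round(3),P[T].mean(0).round(3))
plan([((.467,.40,.40),tool(1.57,0,0),1)])
E
```

```text
-0.06 -0.04 52 0.0023
-0.06 0.02 54 0.0033
0 -0.04 52 0.0021
0 0.02 55 0.0027
0.055 -0.04 40 0.006
0.055 0.02 42 0.0066
546 [-0.03834466  0.25693497]
tab top [0.436 0.259 0.29 ] [0.5   0.268 0.319] [0.468 0.263 0.306]
now 15.87 [ 0.4417 -0.2826  0.1964] [ 3.135 -0.4    1.758] w 0.0597 gf 0.0 F [-0.6 -0.1  1. ]
[0.693, 0.151, 0.073, -1.8, -22.9, 10.5],1
```

The scoop sits flat and released on the board, and the lid stands at about 1.53 rad. I'll go over the hopper to the lid's outer side with the fingers shut.

```bash
python3 - <<'E'
from h import *
D=tool(1.5708,0,0)
plan([((.45,-.15,.42),tool(1.65,0,.2),8),((.467,.05,.47),D,7),((.467,.33,.44),D,9)])
E
```

```text
now 15.87 [ 0.4417 -0.2826  0.1964] [ 3.135 -0.4    1.758] w 0.0597 gf 0.0 F [-0.6 -0.1  1. ]
[0.026, 0.004, -0.019, -0.2, -1.4, 0.7],[0.051, 0.008, -0.039, -0.4, -2.9, 1.5],[0.077, 0.013, -0.058, -0.5, -4.3, 2.2],[0.103, 0.017, -0.078, -0.7, -5.7, 2.9],[0.129, 0.021, -0.097, -0.9, -7.2, 3.7],[0.154, 0.025, -0.117, -1.1, -8.6, 4.4],[0.18, 0.03, -0.136, -1.3, -10.0, 5.1],[0.206, 0.034, -0.156, -1.5, -11.5, 5.9],[0.234, 0.042, -0.151, -1.5, -13.1, 6.5],[0.262, 0.049, -0.147, -1.5, -14.7, 7.2],[0.29, 0.057, -0.143, -1.6, -16.4, 7.9],[0.319, 0.065, -0.139, -1.6, -18.0, 8.5],[0.347, 0.072, -0.134, -1.7, -19.6, 9.2],[0.375, 0.08, -0.13, -1.7, -21.3, 9.8],[0.403, 0.088, -0.126, -1.8, -22.9, 10.5],[0.43, 0.093, -0.111, -1.8, -22.9, 10.5],[0.457, 0.099, -0.096, -1.8, -22.9, 10.5],[0.484, 0.105, -0.081, -1.8, -22.9, 10.5],[0.511, 0.11, -0.066, -1.8, -22.9, 10.5],[0.537, 0.116, -0.051, -1.8, -22.9, 10.5],[0.564, 0.122, -0.036, -1.8, -22.9, 10.5],[0.591, 0.127, -0.021, -1.8, -22.9, 10.5],[0.618, 0.133, -0.006, -1.8, -22.9, 10.5],[0.645, 0.139, 0.009, -1.8, -22.9, 10.5],24
```

Request:
send_rows:
  steps:
    - [[0.026,0.004,-0.025,0,-1.4,0.7],[0.051,0.008,-0.05,0,-2.9,1.5],[0.09,0.015,-0.075,-0.5,-5,2.5],[0.129,0.021,-0.1,-0.9,-7.2,3.7],[0.16,0.027,-0.125,-1.1,-8.6,4.4],[0.19,0.032,-0.148,-1.3,-10,5.1],[0.22,0.04,-0.154,-1.5,-12,6],[0.25,0.046,-0.15,-1.5,-14,7],[0.285,0.055,-0.145,-1.6,-16,7.7],[0.319,0.065,-0.139,-1.6,-18,8.5],[0.347,0.072,-0.134,-1.7,-19.6,9.2],[0.375,0.08,-0.13,-1.7,-21.3,9.8],[0.403,0.088,-0.126,-1.8,-22.9,10.5],[0.44,0.095,-0.106,-1.8,-22.9,10.5],[0.475,0.103,-0.086,-1.8,-22.9,10.5],[0.511,0.11,-0.066,-1.8,-22.9,10.5],[0.545,0.118,-0.046,-1.8,-22.9,10.5],[0.58,0.125,-0.027,-1.8,-22.9,10.5],[0.615,0.133,-0.008,-1.8,-22.9,10.5],[0.645,0.139,0.009,-1.8,-22.9,10.5]]
  claw: -1

```text
time_s: 17.53
ee_pos: [0.4658, 0.3331, 0.4379]
ee_rot: [-3.139, 0.002, 1.574]
force: [0.3, -0.3, -0.1]
width: -0.0002
grasp_force: 0.0
```

```bash
python3 - <<'E'
from h import *
D=tool(1.5708,0,0)
plan([((.467,.33,.294),D,6),((.467,.295,.294),D,3)])
E
```

```text
now 17.53 [0.4658 0.3331 0.4379] [-3.139e+00  2.000e-03  1.574e+00] w -0.0002 gf 0.0 F [ 0.3 -0.3 -0.1]
[-0.0, 0.0, 0.024, -0.0, 0.0, 0.0],[-0.001, 0.001, 0.048, -0.0, 0.0, 0.1],[-0.001, 0.001, 0.072, -0.1, 0.1, 0.1],[-0.002, 0.001, 0.096, -0.1, 0.1, 0.1],[-0.002, 0.001, 0.12, -0.1, 0.1, 0.1],[-0.003, 0.002, 0.144, -0.1, 0.1, 0.2],[-0.014, 0.001, 0.144, -0.1, 0.1, 0.2],[-0.026, 0.001, 0.144, -0.1, 0.1, 0.2],[-0.038, 0.001, 0.144, -0.1, 0.1, 0.2],9
```

Tool axes here: x is world +y, y is world +x and z is down.

Request:
send_rows:
  steps:
    - [[0,0,0.024,0,0,0],[0,0,0.048,0,0,0],[0,0,0.072,0,0,0],[0,0,0.096,0,0,0],[0,0,0.12,0,0,0],[0,0,0.144,0,0,0],[-0.012,0,0.144,0,0,0],[-0.024,0,0.144,0,0,0],[-0.036,0,0.144,0,0,0],[-0.036,0,0.144,0,0,0]]

```text
time_s: 18.37
ee_pos: [0.4691, 0.29, 0.2983]
ee_rot: [3.138, 0.0, 1.566]
force: [0.7, -1.1, -0.2]
width: 0.0
grasp_force: 0.0
```

```bash
python3 - <<'E'
from h import *
D=tool(1.5708,0,0)
w=[]
for i,f in enumerate(np.linspace(1.5,0.05,22)):
    rr=.13+.005*i/21
    y=.269-rr*np.cos(f)+.005*np.sin(f)+.011; z=.153+rr*np.sin(f)+.005*np.cos(f)+.011
    w.append(((.467,y,z),D,1))
plan(w)
E
```

```text
now 18.37 [0.4691 0.29   0.2983] [3.138 0.    1.566] w 0.0 gf 0.0 F [ 0.7 -1.1 -0.2]
[-0.014, -0.002, 0.004, 0.2, 0.0, -0.3],[-0.023, -0.002, 0.005, 0.2, 0.0, -0.3],[-0.032, -0.002, 0.006, 0.2, 0.0, -0.3],[-0.041, -0.002, 0.007, 0.2, 0.0, -0.3],[-0.05, -0.002, 0.009, 0.2, 0.0, -0.3],[-0.058, -0.002, 0.012, 0.2, 0.0, -0.3],[-0.067, -0.002, 0.016, 0.2, 0.0, -0.3],[-0.075, -0.002, 0.02, 0.2, 0.0, -0.3],[-0.083, -0.002, 0.024, 0.2, 0.0, -0.3],[-0.09, -0.002, 0.029, 0.2, 0.0, -0.3],[-0.098, -0.002, 0.035, 0.2, 0.0, -0.3],[-0.105, -0.002, 0.041, 0.2, 0.0, -0.3],[-0.111, -0.002, 0.048, 0.2, 0.0, -0.3],[-0.117, -0.002, 0.055, 0.2, 0.0, -0.3],[-0.122, -0.002, 0.062, 0.2, 0.0, -0.3],[-0.127, -0.002, 0.07, 0.2, 0.0, -0.3],[-0.132, -0.002, 0.078, 0.2, 0.0, -0.3],[-0.135, -0.002, 0.087, 0.2, 0.0, -0.3],[-0.139, -0.002, 0.095, 0.2, 0.0, -0.3],[-0.141, -0.002, 0.104, 0.2, 0.0, -0.3],[-0.143, -0.002, 0.113, 0.2, 0.0, -0.3],[-0.145, -0.002, 0.123, 0.2, 0.0, -0.3],22
```

Request:
send_rows:
  steps:
    - [[-0.007,0,0.002,0,0,0],[-0.014,0,0.004,0,0,0],[-0.023,0,0.005,0,0,0],[-0.032,0,0.006,0,0,0],[-0.041,0,0.007,0,0,0],[-0.05,0,0.009,0,0,0],[-0.058,0,0.012,0,0,0],[-0.067,0,0.016,0,0,0],[-0.075,0,0.02,0,0,0],[-0.083,0,0.024,0,0,0],[-0.09,0,0.029,0,0,0],[-0.098,0,0.035,0,0,0],[-0.105,0,0.041,0,0,0],[-0.111,0,0.048,0,0,0],[-0.117,0,0.055,0,0,0],[-0.122,0,0.062,0,0,0],[-0.127,0,0.07,0,0,0]]

```text
time_s: 19.78
ee_pos: [0.4675, 0.1662, 0.2255]
ee_rot: [3.141, 0.001, 1.571]
force: [-0.3, 1.5, 0.5]
width: -0.0002
grasp_force: 0.3
```

```bash
python3 - <<'E'
from h import *
from cell import r
D=tool(1.5708,0,0)
plan([((.467,.147,.20),D,4),((.467,.145,.172),D,4)])
f=r.grab_frame("side");cv2.imwrite("pics/lid.png",cv2.resize(f["pixels"][100:280,180:380,::-1],None,fx=3,fy=3))
E
```

```text
now 19.78 [0.4675 0.1662 0.2255] [3.141e+00 1.000e-03 1.571e+00] w -0.0002 gf 0.3 F [-0.3  1.5  0.5]
[-0.005, -0.0, 0.006, 0.0, 0.0, -0.0],[-0.01, -0.0, 0.013, 0.0, 0.0, -0.0],[-0.014, -0.0, 0.019, 0.0, 0.0, -0.0],[-0.019, -0.001, 0.026, 0.1, 0.0, -0.0],[-0.02, -0.001, 0.033, 0.1, 0.0, -0.0],[-0.02, -0.001, 0.04, 0.1, 0.0, -0.0],[-0.021, -0.001, 0.047, 0.1, 0.0, -0.0],[-0.021, -0.001, 0.054, 0.1, 0.0, -0.0],8
```

View pics/lid.png

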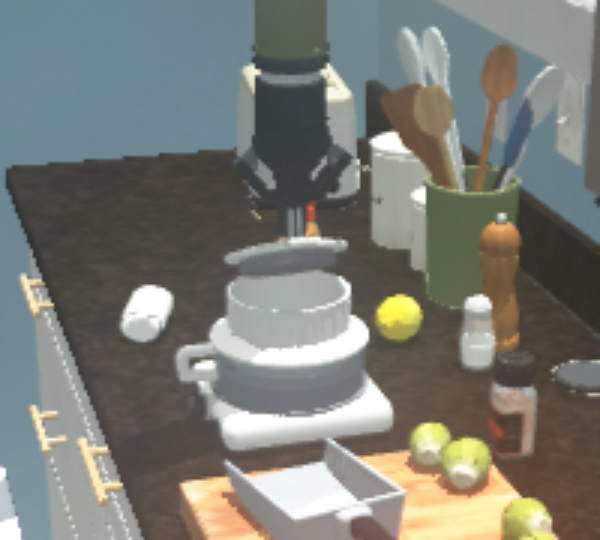

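The lid is swinging shut over the hopper at (285,258), with the fingertips on its outer face. I'll keep pressing it down.

Request:
send_rows:
  steps:
    - [[-0.005,0,0.006,0,0,0],[-0.01,0,0.013,0,0,0],[-0.014,0,0.019,0,0,0],[-0.018,0,0.026,0,0,0],[-0.02,0,0.033,0,0,0],[-0.021,0,0.04,0,0,0],[-0.022,0,0.047,0,0,0],[-0.022,0,0.052,0,0,0],[-0.022,0,0.052,0,0,0]]

```text
time_s: 20.58
ee_pos: [0.4668, 0.1445, 0.1728]
ee_rot: [-3.141, 0.002, 1.571]
force: [-0.9, 0.0, 0.6]
width: 0.0002
grasp_force: 0.0
```

Request:
send_rows:
  steps:
    - [[0,0,0.001,0,0,0],[0,0,0.002,0,0,0],[0,0,0.003,0,0,0],[0,0,0.003,0,0,0]]

```text
time_s: 20.92
ee_pos: [0.4677, 0.1448, 0.1713]
ee_rot: [3.14, 0.001, 1.571]
force: [-0.1, -0.5, -0.8]
width: 0.0001
grasp_force: 0.0
```

Request:
send_rows:
  steps:
    - [[0,0,0.001,0,0,0],[0,0,0.002,0,0,0],[0,0,0.003,0,0,0],[0,0,0.004,0,0,0],[0,0,0.004,0,0,0]]

```text
time_s: 21.33
ee_pos: [0.4679, 0.1447, 0.1689]
ee_rot: [3.14, 0.0, 1.571]
force: [-3.0, -2.3, 9.0]
width: -0.0001
grasp_force: 5.1
```

Request:
send_rows:
  steps:
    - [[0,0,0.001,0,0,0],[0,0,0.001,0,0,0],[0,0,0.001,0,0,0]]

```text
time_s: 21.58
ee_pos: [0.4679, 0.1448, 0.1688]
ee_rot: [3.14, -0.0, 1.571]
force: [-5.4, -2.4, 15.7]
width: -0.0003
grasp_force: 7.7
```

Request:
send_rows:
  steps:
    - [[0,0,-0.01,0,0,0],[0,0,-0.03,0,0,0],[0,0,-0.06,0,0,0],[0,0,-0.1,0,0,0],[0,0,-0.14,0,0,0],[0,0,-0.18,0,0,0],[-0.04,0,-0.2,0,0,0],[-0.08,0,-0.2,0,0,0],[-0.12,0,-0.2,0,0,0],[-0.12,0,-0.2,0,0,0],[-0.12,0,-0.2,0,0,0]]

```text
time_s: 22.5
ee_pos: [0.4675, 0.0219, 0.367]
ee_rot: [3.139, -0.0, 1.565]
force: [1.4, 1.1, -0.9]
width: 0.0002
grasp_force: 0.0
```

```bash
python3 - <<'E'
from h import *
from cell import r
f=r.grab_frame("side");S=f;Q=cloud(S)
m=(S["z_map"]>0)&(Q[...,2]>.145)&(Q[...,2]<.19)&(abs(Q[...,0]-.467)<.05)&(Q[...,1]>.13)&(Q[...,1]<.25)
p=Q[m];print(len(p));n=np.c_[p[:,:2],np.ones(len(p))]
for a in np.arange(.11,.26,.02):
    q=p[abs(p[:,1]-a)<.01]; print(round(a,2),len(q),np.percentile(q[:,2],[50,95]).round(4) if len(q) else "")
g=r.grab_frame("top")
a=cv2.resize(f["pixels"][100:320,180:400,::-1],(400,400));b=cv2.resize(g["pixels"][130:310,130:450,::-1],(400,225))
b=cv2.copyMakeBorder(b,0,175,0,0,cv2.BORDER_CONSTANT);cv2.imwrite("pics/end.png",np.hstack([a,b]))
E
```

```text
436
0.11 0 
0.13 63 [0.1559 0.1599]
0.15 107 [0.159 0.163]
0.17 77 [0.1608 0.1636]
0.19 69 [0.1618 0.1635]
0.21 60 [0.1611 0.1636]
0.23 48 [0.1602 0.1637]
0.25 12 [0.1593 0.161 ]
```

View pics/end.png

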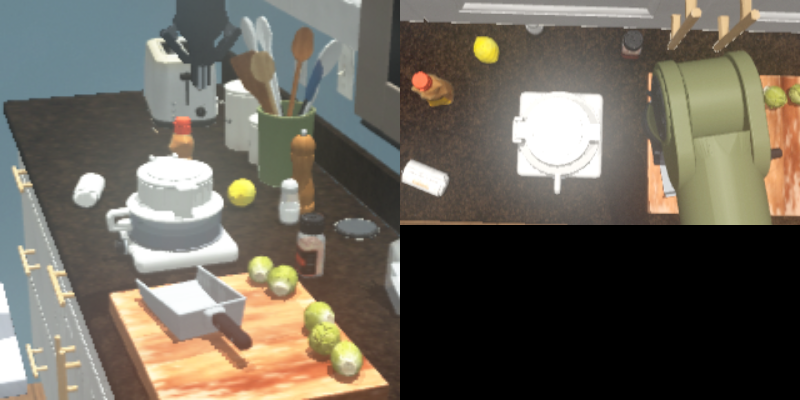

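The lid is flat and shut on the hopper at (175,175), with its top level at z of about 0.162. The empty scoop sits flat on the board at (195,300). The honey bottle and spice jar are where they were, and the arm is clear.

```bash
python3 -c "
from cell import r
print(r.close_job())"
```

```text
the job is handed in; nothing more can be done
None
```

The job is handed in: all five sprouts are in the hopper, the empty scoop is flat on the cutting board, the lid is shut, and the jar and bottle were not touched.

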